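# Fold the sprung landing-gear leg into its wheel well and hold it home

### The job

The model wing lies on its back for the landing gear to be checked: take the dust cap out of the wheel well by its knob and set it down, knob up, in the round steel parts dish. Then swing the spring-loaded gear leg over into the wing until it is fully home against its stop, and keep holding it there so that I can check the clearance round the wheel: finish while still pressing on the leg, since it springs up again when let go. Leave the tape roll, the cup and the glue bottle where they are.

Things in the scene. Friction and masses are not known exactly. Their poses are not given: they have to be found in the camera images.
- well (a point): Centre of the mouth of the round wheel well (74 mm across, 33 mm deep), level with the wing's flat upward side, 68 mm above the bench. Axes are the wing's: x to its thin trailing edge, y along the wing to the tip (towards the gear leg), z up. A slot 28 mm wide runs from the well along +y to the leg's pin. The flat side reaches 100 mm along -y, 110 along -x, 190 along +x, 380 along +y.
- leg_pivot (a point): Middle of the gear leg's hinge pin, 120 mm from the well's centre along the wing's y, 1 mm below the wing's flat side; axes are the wing's, the pin runs along x. The metal frame around it stands up to 6 mm above the flat side, from 22 mm on the well's side of the pin to 35 mm on the tip's side. The wing (white foam, green tip, lying on its back in foam saddles) does not move.
- gear_leg (a joint): Angle of the gear leg: 0 = standing straight up from the wing, where its spring holds it; grows as it swings over towards the well (the wing's -y); 1.57 = at its stop, lying in the slot, wheel in the well, the strut's top 4 to 6 mm above the flat side. The spring always drives it back to 0: square to the strut, 95 mm from the pin, it takes about 2.5 N at first and 4 N at the stop.
- axle (a point): Middle of the axle block (14 by 13 by 18 mm) at the leg's free end, 120 mm from the pin; z points along the leg away from the pin, x along the pin. The leg is a round strut, 13 mm thick up to 70 mm from the pin, then 10 mm. The wheel (62 mm across, 18 mm wide) sits on the well's side (this point's -y, 10 to 28 mm off the leg's axis); the other side (+y) is bare and is the one to push on.
- cap_knob (a point): Middle of the knob of the grey dust cap: an upright round knob 22 mm across and 27 mm high (13.5 mm below to 13.5 mm above this point) on a flange 86 mm across, 3 mm thick; below it a plug 68 mm across, 8 mm deep. The cap's underside is 24.5 mm below this point. Loose, about 45 g, z up along the knob; it starts in the well, flange on the wing, and blocks the wheel's way in.
- cap: The same dust cap; origin at the centre of its underside, z up along the knob.
- dish_floor (a point): Centre of the inner floor of the round steel parts dish, 5 mm above the bench; the floor is about 125 mm across, the rim 150 mm across and 24 mm above the bench. Loose, about 0.35 kg, on the bench off the wing's root end (the wing's -y side).
- dish: The same dish; origin at the centre of its underside.
- tape_mid (a point): Centre of a roll of masking tape lying flat, 92 mm in diameter, 25 mm high; leave alone.
- cup_mid (a point): Centre of a white plastic cup, 72 mm in diameter, 88 mm high; leave alone.
- glue_mid (a point): Centre of a white glue bottle with a black cap, 36 mm in diameter, 105 mm high, standing; leave alone.
Mind the look-alikes: they are no part of the job. Of the things shaped like the cap, the grey one is meant. Of the things shaped like the dish, the bare steel one is meant.

How it is judged (in metres and radians):
On the way, in this order (a step that is already met when the one before it is completed fails the run):
1. the dust cap lies knob up in the parts dish, let go (horizontal distance between cap_knob and dish_floor below 0.03 m and z of cap_knob in the frame of dish_floor between 0.018 and 0.03 m and angle between cap_knob's own z axis and vertical below 0.2 rad and height (world z) of dish_floor below 0.02 m and contact force between cap and the arm below 0.2 N and contact force between cap and the fingers below 0.2 N and linear speed of cap below 0.03 m/s), for 0.3 s.
2. the leg is swung fully home and held (value of joint gear_leg above 1.5 rad and velocity of joint gear_leg between -0.1 and 0.1 rad/s and (contact force between gear_leg and the fingers above 1 N or contact force between gear_leg and the arm above 1 N) and contact force between gear_leg and cap below 0.1 N and contact force between gear_leg and dish below 0.1 N), for 0.3 s.
At the end, for the whole second after the job is handed in: The leg is at its stop (joint above 1.50 of 1.57 rad), still, pressed there by the robot with over 1 N. The cap lies let go and at rest in the upright dish, knob up within 0.2 rad, within 30 mm of the dish's centre. Tape roll, cup and glue bottle are within 25 mm of where they were and upright (all of step 1 and all of step 2); the arm keeps its last pose, push and grip.
It fails at once if the tape roll is pushed out of its place (over 25 mm) or knocked over (distance of tape_mid from where it was at the start of the episode above 0.025 m or angle between tape_mid's own z axis and vertical above 0.5 rad).
It fails at once if the cup is pushed out of its place (over 25 mm) or knocked over (distance of cup_mid from where it was at the start of the episode above 0.025 m or angle between cup_mid's own z axis and vertical above 0.5 rad).
It fails at once if the glue bottle is pushed out of its place (over 25 mm) or knocked over (distance of glue_mid from where it was at the start of the episode above 0.025 m or angle between glue_mid's own z axis and vertical above 0.5 rad).
It also fails if it takes over 58 s, if anything falls off the work surface, if the arm or the gripper's body presses on something with over 40 N, if the wrist force passes 120 N, or if a joint passes its speed limit or range.

### The arm

A 6-joint arm with a two-finger parallel gripper is mounted at the origin on the work surface. World frame = base frame: x ahead of the robot, y to its left, z up, the work surface at z = 0. Lengths are in m, angles in degrees, forces in N, time in s.
With the tool pointing down it reaches from about 0.4 to 0.825 m from the base axis. Payload 7 kg.
Tool frame: the origin (TCP) lies on the centre line of the jaws, within the pads' length; the fingertips stand r.tip_reach ahead of it and the grasp point (between the pads) is the TCP (r.tip_reach is the distance from the TCP to the fingertips, in m); z points along the fingers, y is the line along which they close (so a half turn about z gives the same grasp; the last joint's range is limited). The gripper opens to 88 mm and grips with 3 to 60 N. Pads are 19 mm wide; open, the fingers measure 130 mm over their backs; the gripper's body (78 mm by 193 mm) begins 47 mm behind the grasp point.
Start: joints at [82.684, 20.546, 0.682, 0, -70.136, -16.507], TCP at [0.273, 0.617, 0.246] pointing down, gripper open.
Joint ranges: [-176.03, 176.03], [-82.01, 121.73], [-58.28, 71.71], [-173.87, 95.51], [-174.79, -0.11], [-173.66, 173.66]. Speed limits (degrees/s): [136.94, 136.94, 172.46, 180, 180, 180].

### API

Orientations are given as [roll, pitch, yaw] about the fixed x, y, z axes, in that order (R = Rz(yaw) Ry(pitch) Rx(roll)).
In Python, from plant import sensors, cams, r gives the robot as it stands.
- The arm moves only by the tool drive_tool, never from a script. Its argument "rows" is a list of rows, each an object of numbers: "fingers": the gripper's target within -1 to 1 (fully open at 1, half-way at 0, shut at -1); "x", "y", "z": the shift along the tool's x, y, z in m; "spin": the turn about the tool's z in rad. A call has 1 to 10 rows; each row is the pose to reach, as a shift and turn from the pose commanded when the call began, along the tool's axes at that moment; what a row does not reach only later rows make up. A row lasts 1/8 s, in which the tool goes at most 62.5 mm and 10.7 degrees, less where a joint would pass 70% of its speed; a pose out of reach is approached as far as the arm can. A call with a gripper value outside its range is refused whole. The fingers move at their own pace and stop on an object; "newtons" is the grip in N (left out, the last holds). Time passes only in rows, so rows that repeat a pose let the fingers close. It gives the time, the measured TCP pose, the force, the opening and the grip force at its end, in the units of the state.
- sensors.get_state(): the state, without advancing time (a new reading comes with each control period).
- cams.capture(name): name is "scene" or "top" or "wrist"; returns a dict with "pixels" (384x512x3 uint8, red, green, blue), "intrinsics" (3x3 intrinsics, pixels), "eye" and "orientation" of the camera in the world; the wrist camera has in their place "T_tool_cam" (4x4, takes a point from camera to tool coordinates, whose origin is the TCP and whose axes are the flange's). Camera axes: x right, y up, looking along -z (the intrinsics and any distortion apply to the point x, -y, -z); pixel columns grow to the right and rows downward; lengths in m; the calibration is good to about 2 mm. A picture is of the moment at which its call begins: read the wrist's pose just before it. There is no depth.
- r.close_job(): hands the job in; it is judged then, once.
The state is a dict: "time_s": time; "joints": joint angles; "qd": joint speeds; "joint_torque": joint torques, N m; "tcp_pos": TCP position; "eef_rot": TCP orientation; "contact_force": force on the tool from outside, world axes, zero at the start; "moment": the same for the moment, N m; "gripper_width": finger opening in m; "gripper_force": force on a finger pad.
Only numpy, scipy, OpenCV 4.12 (cv2) and the standard library are available. Lean on these libraries where they do the work, as an engineer would, in place of code of your own. Each camera call takes 0.05 s, during which the arm holds its last target. There are 200 camera calls.

## Working session

There is one attempt and no reset: what is moved stays moved. The work goes in short steps, Python scripts to look and compute and a tool call to move; the robot and the scene stay as the last step left them, time stands still between calls to the robot, and variables do not carry over. Pictures are saved under pics/ and viewed, at most 10 in all, crops included, and the job is handed in when it is done.

Besides the shell and the picture viewer there is one more tool, called after "Request:" as a command line: name --argument value ..., lists and objects as JSON in quotes. drive_tool: Moves the arm, as the interface text tells. Its arguments: {"type":"object","properties":{"rows":{"type":"array"},"newtons":{"type":"number"}},"required":["rows"]}

```bash
mkdir -p pics
cat > h.py <<'E'
import numpy as np, cv2
from plant import sensors, cams, r
def cap(name,fn=None):
    s=sensors.get_state(); c=cams.capture(name)
    if fn: cv2.imwrite('pics/'+fn,c['pixels'][:,:,::-1])
    return s,c
def Rm(c):
    o=np.array(c['orientation'],float)
    if o.shape==(3,3): return o
    raise Exception(str(o))
E
python3 - <<'E'
from h import *
for n in('scene','top'):
    s,c=cap(n,n+'0.png'); print({k:v for k,v in c.items() if k!='pixels'}); np.save(n+'.npy',c['pixels'])
a=cv2.imread('pics/scene0.png');b=cv2.imread('pics/top0.png')
print(sensors.get_state(), r.tip_reach)
E
```

```text
{'intrinsics': array([[388.89921132,   0.        , 260.92430694],
       [  0.        , 388.89921132, 185.57832615],
       [  0.        ,   0.        ,   1.        ]]), 'eye': array([ 0.85136794, -0.57893795,  0.7708825 ]), 'orientation': array([40.23058296,  1.08624801, 29.55044824])}
{'intrinsics': array([[393.52121108,   0.        , 261.5042612 ],
       [  0.        , 393.52121108, 189.59999505],
       [  0.        ,   0.        ,   1.        ]]), 'eye': array([ 0.36043481, -0.08733871,  1.1138391 ]), 'orientation': array([ 1.27624360e+01,  3.81134376e-02, -9.23843970e+01])}
{'time_s': 0.1, 'joints': array([ 8.26834068e+01,  2.05858556e+01,  6.39331342e-01, -1.76249005e-02,
       -7.01363516e+01, -1.65068536e+01]), 'qd': array([ 0.01876661, -0.09043477,  0.18380005,  0.11398114,  0.05330075,
       -0.02873012]), 'joint_torque': array([-2.54813829e-03, -5.84162772e+01,  2.93746394e+01,  7.01556042e+00,
        1.00891685e-02, -5.57724218e-05]), 'tcp_pos': array([0.27250373, 0.61709956, 0.24473571]), 'eef_rot': array([ 1.79915832e+02, -7.66295918e-03, -2.38294418e+01]), 'contact_force': array([-0.94648757,  0.06128806, -0.5293694 ]), 'moment': array([-0.01636021, -0.00213118,  0.0045395 ]), 'gripper_force': 0.0, 'gripper_width': 0.0876411958406916} 0.019
```

View pics/scene0.png

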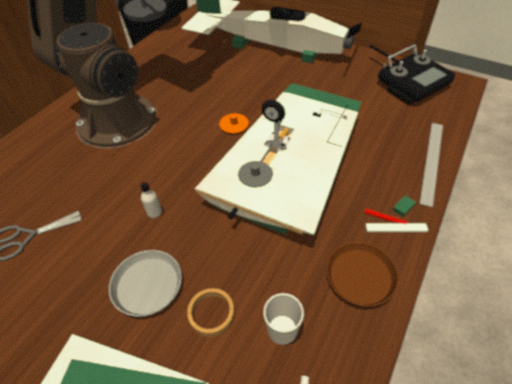

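View pics/top0.png

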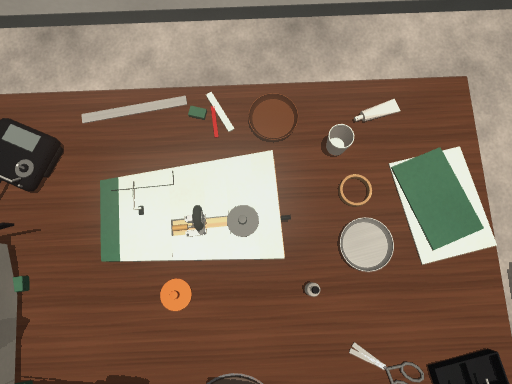

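Scene view: grey cap at (256,173), steel dish at (146,283), leg/wheel at (273,112), tape at (211,311), cup at (284,318) and glue at (150,202). Top view: cap at (242,221), dish at (367,244), leg frame at (190,226), tape at (356,190), cup at (340,140) and glue at (313,289). The orange cap and brown dish are the look-alikes.

```bash
cat >> h.py <<'E'
from scipy.spatial.transform import Rotation as Ro
def ray(c,uv):
    K=c['intrinsics']; R=Ro.from_euler('xyz',c['orientation'],degrees=True).as_matrix()
    uv=np.atleast_2d(np.array(uv,float))
    d=np.c_[(uv[:,0]-K[0,2])/K[0,0],-(uv[:,1]-K[1,2])/K[1,1],-np.ones(len(uv))]@R.T
    return np.array(c['eye']),d
def onz(c,uv,z):
    e,d=ray(c,uv); return e+d*((z-e[2])/d[:,2])[:,None]
def blob(c,mask,near,z):
    n,l,st,ce=cv2.connectedComponentsWithStats(mask.astype(np.uint8))
    i=l[near[1],near[0]]
    if i==0: return None
    ct=max(cv2.findContours((l==i).astype(np.uint8),cv2.RETR_EXTERNAL,cv2.CHAIN_APPROX_NONE)[0],key=len)
    P=onz(c,ct[:,0,:],z)[:,:2].astype(np.float32)
    return cv2.minEnclosingCircle(P), cv2.fitEllipse(P), st[i]
E
python3 - <<'E'
from h import *
np.set_printoptions(precision=4,suppress=True)
C={n:cap(n)[1] for n in('top','scene')}
pts={'top':dict(cap=(230,228),dish=(367,244),wing=(200,245)),'scene':dict(cap=(245,180),dish=(146,283),wing=(220,185))}
for n,c in C.items():
    hsv=cv2.cvtColor(c['pixels'],cv2.COLOR_RGB2HSV); H,S,V=[hsv[:,:,i] for i in range(3)]
    p=pts[n]
    print(n,[(k,hsv[v[1],v[0]]) for k,v in p.items()])
    print(' cap',blob(c,(S<45)&(V<175),p['cap'],.071))
    print(' dish rim',blob(c,(S<70)&(V>75),p['dish'],.024))
    m=((S<60)&(V>195))
    l=cv2.connectedComponents(m.astype(np.uint8))[1]; i=l[p['wing'][1],p['wing'][0]]
    ct=max(cv2.findContours((l==i).astype(np.uint8),cv2.RETR_EXTERNAL,2)[0],key=len)
    ap=cv2.approxPolyDP(cv2.convexHull(ct),4,True)[:,0]; print(' wing',np.c_[ap,onz(c,ap,.068)])
    om=(H>8)&(H<25)&(S>70)&(V>170); ys,xs=np.nonzero(om); k=(l*0+om).astype(np.uint8)
    nn,ll,st,ce=cv2.connectedComponentsWithStats(k); print(' wood',[(st[j],onz(c,ce[j],.068)[0]) for j in range(1,nn) if st[j][4]>25])
    dk=(V<60); nn,ll,st,ce=cv2.connectedComponentsWithStats(dk.astype(np.uint8))
    for j in range(1,nn):
        if 40<st[j][4]<500 and ((n=='top' and abs(ce[j][0]-197)<25) or (n=='scene' and abs(ce[j][0]-273)<25 and ce[j][1]>80)): print(' wheel',st[j],ce[j],onz(c,ce[j],.187))
a=C['top']['pixels'][190:260,150:290,::-1]; b=C['scene']['pixels'][85:205,210:320,::-1]
o=np.zeros((600,800,3),np.uint8); o[:280,:560]=cv2.resize(a,None,fx=4,fy=4,interpolation=2)
b=cv2.resize(b,None,fx=2.6,fy=2.6,interpolation=2); o[285:285+b.shape[0],:b.shape[1]]=b
d=C['top']['pixels'][200:310,285:400,::-1]; d=cv2.resize(d,None,fx=2.7,fy=2.7); o[290:290+d.shape[0],400:400+d.shape[1]]=d
cv2.imwrite('pics/crop1.png',o)
E
```

```text
top [('cap', array([ 24,  25, 143], dtype=uint8)), ('dish', array([ 22,  28, 198], dtype=uint8)), ('wing', array([ 47,   7, 240], dtype=uint8))]
 cap (((0.5150368809700012, -0.042049020528793335), 0.0435359925031662), ((0.5147032141685486, -0.04198974743485451), (0.08266378194093704, 0.08347901701927185), 75.10979461669922), array([227, 205,  32,  32, 797], dtype=int32))
 dish rim (((0.4422217607498169, -0.3782426416873932), 0.07504202425479889), ((0.4422213137149811, -0.3786308467388153), (0.14657053351402283, 0.14691965281963348), 91.04212188720703), array([ 340,  217,   54,   55, 2321], dtype=int32))
 wing [[272.     150.       0.709   -0.1305   0.068 ]
 [283.     257.       0.4137  -0.1453   0.068 ]
 [120.     260.       0.4237   0.2817   0.068 ]
 [118.     177.       0.649    0.2957   0.068 ]]
 wood [(array([340, 174,  32,  31, 202], dtype=int32), array([ 0.588 , -0.3531,  0.068 ])), (array([205, 217,  22,  12, 191], dtype=int32), array([0.514 , 0.0292, 0.068 ])), (array([172, 220,  20,  15, 191], dtype=int32), array([0.5048, 0.1261, 0.068 ])), (array([160, 278,  32,  33, 783], 
[... 646 characters left out ...]
 dtype=int32))
 wing [[283.      93.       0.4268   0.2754   0.068 ]
 [356.     112.       0.6471   0.2941   0.068 ]
 [312.     233.       0.708   -0.1314   0.068 ]
 [197.     188.       0.4174  -0.1471   0.068 ]]
 wood [(array([219, 113,  30,  20, 431], dtype=int32), array([0.3686, 0.0923, 0.068 ])), (array([279, 127,  10,  12,  67], dtype=int32), array([0.5062, 0.1236, 0.068 ])), (array([263, 152,  14,  14, 106], dtype=int32), array([0.5189, 0.022 , 0.068 ])), (array([188, 288,  45,  45, 469], dtype=int32), array([ 0.6142, -0.3802,  0.068 ]))]
 wheel [262 100  22  22 207] [273.3816 108.4203] [[0.5062 0.0671 0.187 ]]
 wheel [225 208  63  28 250] [256.4   223.056] [[ 0.6349 -0.2362  0.187 ]]
```

View pics/crop1.png

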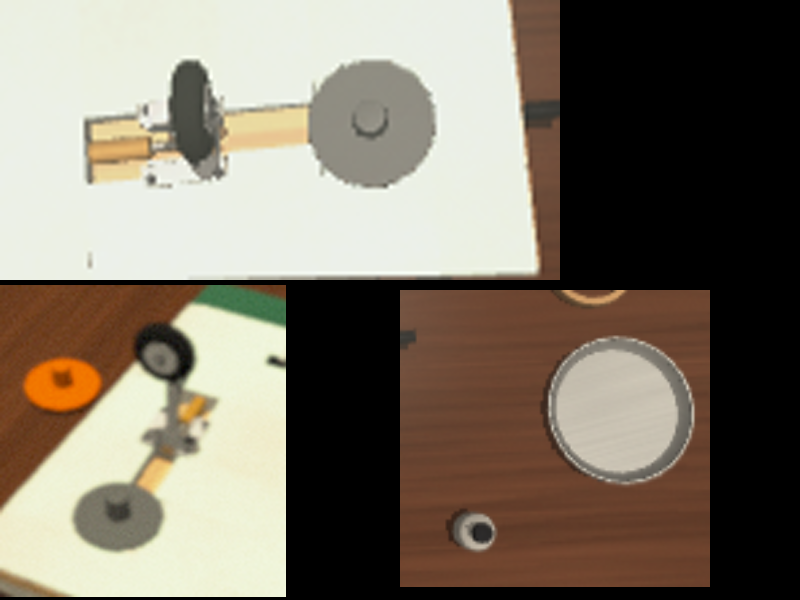

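Crops: the cap disc and knob are clear, the leg stands upright with the wheel on the cap side, and the dish is empty. Both views agree within about 2 mm: cap (0.5155, -0.043), dish (0.443, -0.3795). Wing yaw is about 3° and the pivot is at about (0.509, 0.077). The sizes match the given ones. Next I'll work out the shifts.

```bash
cat >> h.py <<'E'
def rel(targets,yaw):
    s=sensors.get_state(); R=Ro.from_euler('xyz',s['eef_rot'],degrees=True).as_matrix()
    print('tcp',s['tcp_pos'].round(4),s['eef_rot'].round(2),'F',s['contact_force'].round(1),'t',s['time_s'])
    for t in targets: print(np.round(R.T@(np.array(t)-s['tcp_pos']),4))
    print('spin',np.radians((s['eef_rot'][2]-yaw+180)%360-180).round(4))
E
python3 -c "
from h import *
rel([(.273,.617,.30),(.5155,-.043,.30),(.5155,-.043,.16)],-87)"
```

```text
tcp [0.2726 0.6172 0.245 ] [ 1.7994e+02 -1.0000e-02 -2.3830e+01] F [-0.1 -0.2  0.5] t 0.2
[ 0.0005  0.0001 -0.055 ]
[ 0.489   0.5059 -0.0545]
[0.4889 0.5057 0.0855]
spin 1.1026
```

Request:
drive_tool --rows '[{"fingers":1,"x":0,"y":0,"z":-0.055,"spin":0},{"fingers":1,"x":0.049,"y":0.051,"z":-0.055,"spin":0.12},{"fingers":1,"x":0.09,"y":0.093,"z":-0.055,"spin":0.24},{"fingers":1,"x":0.131,"y":0.136,"z":-0.055,"spin":0.36},{"fingers":1,"x":0.172,"y":0.178,"z":-0.055,"spin":0.48},{"fingers":1,"x":0.213,"y":0.22,"z":-0.055,"spin":0.6},{"fingers":1,"x":0.254,"y":0.263,"z":-0.055,"spin":0.72},{"fingers":1,"x":0.295,"y":0.305,"z":-0.055,"spin":0.84},{"fingers":1,"x":0.336,"y":0.348,"z":-0.055,"spin":0.96},{"fingers":1,"x":0.377,"y":0.39,"z":-0.055,"spin":1.103}]'

```text
time_s: 1.45
tcp_pos: [0.4602, 0.1066, 0.3009]
eef_rot: [-180.0, 0.0, -87.2]
contact_force: [1.4, 1.0, -1.0]
gripper_width: 0.0878
gripper_force: 0.0
```

```bash
python3 -c "
from h import *
rel([(.5155,-.043,.25)],-87)"
```

```text
tcp [0.4602 0.1066 0.3009] [-1.7996e+02  3.0000e-02 -8.7250e+01] F [ 1.4  1.  -1. ] t 1.45
[ 0.1521 -0.0481  0.0508]
spin -0.0043
```

Request:
drive_tool --rows '[{"fingers":1,"x":0.052,"y":-0.016,"z":0,"spin":0},{"fingers":1,"x":0.104,"y":-0.033,"z":0,"spin":0},{"fingers":1,"x":0.152,"y":-0.048,"z":0.02,"spin":0},{"fingers":1,"x":0.152,"y":-0.048,"z":0.05,"spin":0},{"fingers":1,"x":0.152,"y":-0.048,"z":0.05,"spin":0}]'

```text
time_s: 2.08
tcp_pos: [0.5144, -0.0418, 0.2485]
eef_rot: [179.7, -0.0, -87.1]
contact_force: [-0.2, -0.5, 1.4]
gripper_width: 0.0879
gripper_force: 0.0
```

```bash
cat > w.py <<'E'
from h import *
s,c=cap('wrist','w1.png'); np.set_printoptions(precision=4,suppress=True)
Rt=Ro.from_euler('xyz',s['eef_rot'],degrees=True).as_matrix(); T=np.array(c['T_tool_cam'])
c['eye']=s['tcp_pos']+Rt@T[:3,3]; c['orientation']=Ro.from_matrix(Rt@T[:3,:3]).as_euler('xyz',degrees=True)
print(T,s['tcp_pos'],c['eye'])
hsv=cv2.cvtColor(c['pixels'],cv2.COLOR_RGB2HSV); m=(hsv[:,:,1]<60)&(hsv[:,:,2]>40)&(hsv[:,:,2]<175)
n,l,st,ce=cv2.connectedComponentsWithStats(m.astype(np.uint8))
for j in range(1,n):
    if st[j][4]>800:
        print(st[j],ce[j],blob(c,l==j,tuple(np.argwhere(l==j)[0][::-1]),.071)[:2])
E
python3 w.py; python3 -c "
from h import *
rel([(.5155,-.043,.093)],-87)"
```

```text
[[-0.0006  0.9679  0.2514  0.0672]
 [ 1.      0.0006 -0.0003 -0.0001]
 [-0.0004  0.2514 -0.9679 -0.1411]
 [ 0.      0.      0.      1.    ]] [ 0.5144 -0.0418  0.2485] [ 0.5186 -0.1088  0.3896]
[ 418    0   69   26 1192] [444.8523   9.7626] (((0.3458386957645416, -0.2023756206035614), 0.02917947620153427), ((0.3529810607433319, -0.1981995701789856), (0.019219109788537025, 0.061108265072107315), 100.712158203125))
[   98   135   238   115 16820] [233.1404 197.8152] (((0.5464533567428589, -0.007741764187812805), 0.12576772272586823), ((0.5325132608413696, -0.017747443169355392), (0.10770128667354584, 0.24168221652507782), 100.16460418701172))
[   0  245   34   57 1203] [ 12.7839 267.2535] (((0.7508664131164551, 0.07032313942909241), 0.03825605288147926), ((0.752330482006073, 0.063202865421772), (0.030154960229992867, 0.07291127741336823), 156.10794067382812))
[ 456  246   56   55 2745] [485.6856 273.6528] (((0.2554847300052643, 0.04821290448307991), 0.04296613484621048), ((0.25817322731018066, 0.049161285161972046), (0.06236384063959122, 0.07355603575706482), 30.40972137451172))
[   56 
[... 311 characters left out ...]
.11078670620918274), ((0.6231393814086914, 0.09667669236660004), (0.04733634367585182, 0.3829750418663025), 93.60848999023438))
[   0  353  360   31 9896] [180.0332 368.5976] (((0.5793724060058594, 0.20144227147102356), 0.20621810853481293), ((0.5622128844261169, 0.18105284869670868), (0.04233448579907417, 0.6103763580322266), 92.84578704833984))
[ 416  354   96   30 2381] [467.3436 368.4007] (((0.25527384877204895, 0.16787943243980408), 0.06027689203619957), ((0.2511424720287323, 0.1672808974981308), (0.04161762818694115, 0.1234455406665802), 87.76600646972656))
tcp [ 0.5154 -0.0412  0.2503] [ 1.7989e+02 -4.0000e-02 -8.7040e+01] F [0.2 1.2 0.4] t 2.125
[ 0.0017 -0.0003  0.1573]
spin -0.0007
```

View pics/w1.png

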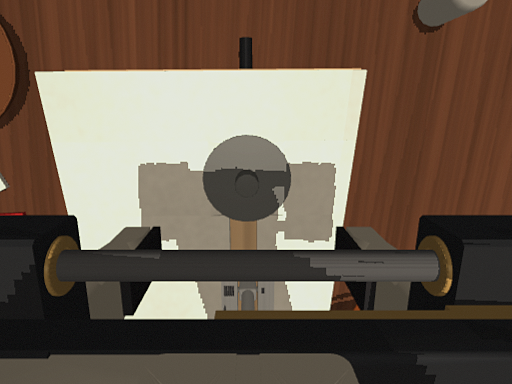

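Wrist view: cap disc centred at (247,178), columns 203-291, with the knob at (247,183). The gripper's guide rod crosses at row 265.

```bash
cat > w2.py <<'E'
from h import *
def wcam(fn=None):
    s,c=cap('wrist',fn); Rt=Ro.from_euler('xyz',s['eef_rot'],degrees=True).as_matrix(); T=np.array(c['T_tool_cam'])
    c['eye']=s['tcp_pos']+Rt@T[:3,3]; c['orientation']=Ro.from_matrix(Rt@T[:3,:3]).as_euler('xyz',degrees=True)
    return c
E
python3 -c "
from w2 import *
c=wcam()
print(onz(c,[(203,178),(291,178),(247,135),(247,221),(247,178)],.071).round(4), onz(c,[(247,180),(235,180),(259,180)],.098).round(4))
rel([(.5155,-.043,.093)],-87)"
```

```text
[[ 0.5588 -0.0394  0.071 ]
 [ 0.4729 -0.0437  0.071 ]
 [ 0.518  -0.083   0.071 ]
 [ 0.5136  0.0027  0.071 ]
 [ 0.5159 -0.0415  0.071 ]] [[ 0.5161 -0.0453  0.098 ]
 [ 0.5268 -0.0448  0.098 ]
 [ 0.5053 -0.0459  0.098 ]]
tcp [ 0.5161 -0.0408  0.2514] [-1.7998e+02 -3.0000e-02 -8.6990e+01] F [0.6 0.  1.2] t 2.175
[0.0021 0.0007 0.1584]
spin 0.0002
```

Request:
drive_tool --rows '[{"fingers":1,"x":0.0015,"y":0,"z":0.05,"spin":0},{"fingers":1,"x":0.0015,"y":0,"z":0.1,"spin":0},{"fingers":1,"x":0.0015,"y":0,"z":0.14,"spin":0},{"fingers":1,"x":0.0015,"y":0,"z":0.156,"spin":0},{"fingers":-1,"x":0.0015,"y":0,"z":0.156,"spin":0},{"fingers":-1,"x":0.0015,"y":0,"z":0.156,"spin":0},{"fingers":-1,"x":0.0015,"y":0,"z":0.156,"spin":0},{"fingers":-1,"x":0.0015,"y":0,"z":0.156,"spin":0},{"fingers":-1,"x":0.0015,"y":0,"z":0.156,"spin":0},{"fingers":-1,"x":0.0015,"y":0,"z":0.156,"spin":0}]' --newtons 20

```text
time_s: 3.42
tcp_pos: [0.5159, -0.0424, 0.0947]
eef_rot: [-180.0, 0.0, -87.0]
contact_force: [-0.4, 0.4, -0.5]
gripper_width: 0.0334
gripper_force: 0.0
```

Request:
drive_tool --rows '[{"fingers":-1,"x":0,"y":0,"z":0,"spin":0},{"fingers":-1,"x":0,"y":0,"z":0,"spin":0},{"fingers":-1,"x":0,"y":0,"z":0,"spin":0},{"fingers":-1,"x":0,"y":0,"z":0,"spin":0}]'

```text
time_s: 3.92
tcp_pos: [0.5158, -0.0424, 0.0945]
eef_rot: [180.0, -0.0, -87.0]
contact_force: [-0.1, -0.1, -0.0]
gripper_width: 0.0213
gripper_force: 20.0
```

Gripped (21.3 mm wide, 20 N). Lift, then look.

Request:
drive_tool --rows '[{"fingers":-1,"x":0,"y":0,"z":-0.02,"spin":0},{"fingers":-1,"x":0,"y":0,"z":-0.05,"spin":0},{"fingers":-1,"x":0,"y":0,"z":-0.09,"spin":0},{"fingers":-1,"x":0,"y":0,"z":-0.125,"spin":0},{"fingers":-1,"x":0,"y":0,"z":-0.125,"spin":0}]'

```text
time_s: 4.55
tcp_pos: [0.5175, -0.0421, 0.2224]
eef_rot: [-179.7, 0.0, -87.0]
contact_force: [0.1, -0.1, -1.2]
gripper_width: 0.0213
gripper_force: 20.0
```

```bash
python3 -c "
from h import *
cap('scene','s2.png')
rel([(.443,-.3795,.215),(.443,-.3795,.10),(.443,-.3795,.039)],-87)"
```

```text
tcp [ 0.5164 -0.0421  0.2206] [-1.7985e+02  5.0000e-02 -8.7020e+01] F [-0.5  0.5 -0.9] t 4.6
[0.3331 0.0908 0.005 ]
[0.3332 0.0911 0.12  ]
[0.3332 0.0913 0.181 ]
spin -0.0004
```

View pics/s2.png

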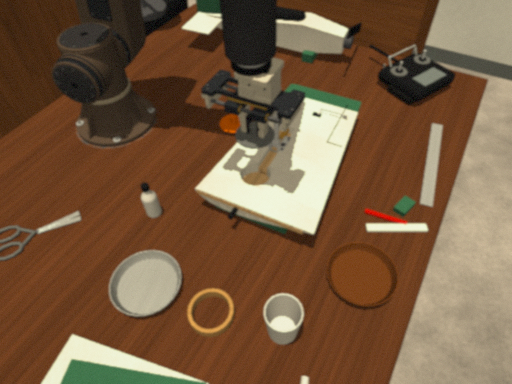

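The cap hangs level in the gripper at (256,135), and the well below it at (257,177) is open. Carry it to the dish.

Request:
drive_tool --rows '[{"fingers":-1,"x":0.03,"y":0.008,"z":0,"spin":0},{"fingers":-1,"x":0.075,"y":0.02,"z":0,"spin":0},{"fingers":-1,"x":0.125,"y":0.034,"z":0,"spin":0},{"fingers":-1,"x":0.175,"y":0.048,"z":0,"spin":0},{"fingers":-1,"x":0.225,"y":0.061,"z":0,"spin":0},{"fingers":-1,"x":0.275,"y":0.075,"z":0,"spin":0},{"fingers":-1,"x":0.315,"y":0.086,"z":0,"spin":0},{"fingers":-1,"x":0.333,"y":0.091,"z":0.02,"spin":0},{"fingers":-1,"x":0.333,"y":0.091,"z":0.06,"spin":0},{"fingers":-1,"x":0.333,"y":0.091,"z":0.1,"spin":0}]'

```text
time_s: 5.85
tcp_pos: [0.4413, -0.3797, 0.1171]
eef_rot: [179.9, 0.1, -87.1]
contact_force: [-0.3, -0.5, -0.8]
gripper_width: 0.0213
gripper_force: 20.0
```

```bash
python3 -c "
from h import *
for i in range(3):
    cap('scene'); rel([(.443,-.3795,.039)],-87)"
```

```text
tcp [ 0.4385 -0.3777  0.1114] [179.55   0.33 -87.15] F [-2.9  2.  -6.5] t 5.9
[ 0.0024 -0.005   0.0724]
spin -0.0027
tcp [ 0.4387 -0.3779  0.1139] [179.5    0.32 -87.11] F [-0.9  0.5  0.2] t 5.95
[ 0.0022 -0.0049  0.0749]
spin -0.0019
tcp [ 0.4403 -0.3788  0.1168] [ 1.7966e+02  1.7000e-01 -8.7040e+01] F [ 0.9 -0.8  0.8] t 6.0
[ 0.001  -0.0031  0.0778]
spin -0.0007
```

Request:
drive_tool --rows '[{"fingers":-1,"x":0,"y":0,"z":0.01,"spin":0},{"fingers":-1,"x":0,"y":0,"z":0.025,"spin":0},{"fingers":-1,"x":0,"y":0,"z":0.04,"spin":0},{"fingers":-1,"x":0,"y":0,"z":0.055,"spin":0},{"fingers":-1,"x":0,"y":0,"z":0.066,"spin":0},{"fingers":-1,"x":0,"y":0,"z":0.074,"spin":0},{"fingers":-1,"x":0,"y":0,"z":0.078,"spin":0},{"fingers":-1,"x":0,"y":0,"z":0.08,"spin":0},{"fingers":-1,"x":0,"y":0,"z":0.08,"spin":0},{"fingers":-1,"x":0,"y":0,"z":0.08,"spin":0}]'

```text
time_s: 7.25
tcp_pos: [0.4425, -0.3798, 0.0399]
eef_rot: [-180.0, -0.0, -87.0]
contact_force: [0.0, 0.3, -0.5]
gripper_width: 0.0213
gripper_force: 20.0
```

Request:
drive_tool --rows '[{"fingers":-0.1,"x":0,"y":0,"z":0.001,"spin":0},{"fingers":-0.1,"x":0,"y":0,"z":0.001,"spin":0},{"fingers":-0.1,"x":0,"y":0,"z":0.001,"spin":0},{"fingers":-0.1,"x":0,"y":0,"z":0,"spin":0},{"fingers":-0.1,"x":0,"y":0,"z":-0.02,"spin":0},{"fingers":-0.1,"x":0,"y":0,"z":-0.06,"spin":0},{"fingers":-0.1,"x":0,"y":0,"z":-0.11,"spin":0},{"fingers":-0.1,"x":0,"y":0,"z":-0.16,"spin":0},{"fingers":-0.1,"x":0,"y":0,"z":-0.2,"spin":0},{"fingers":-0.1,"x":0,"y":0,"z":-0.22,"spin":0}]'

```text
time_s: 8.5
tcp_pos: [0.4429, -0.3801, 0.2626]
eef_rot: [-179.8, -0.1, -87.0]
contact_force: [0.4, 1.2, -0.1]
gripper_width: 0.0393
gripper_force: 0.0
```

```bash
python3 -c "
from w2 import *
cap('scene','s3.png')
rel([(.45,-.1,.27),(.50,.14,.27)],-87)"
```

```text
tcp [ 0.4435 -0.3806  0.2645] [-179.71   -0.21  -87.  ] F [ 0.3 -1.   3.5] t 8.55
[-0.2798 -0.0213 -0.0064]
[-0.5169 -0.0838 -0.0069]
spin 0.0001
```

View pics/s3.png

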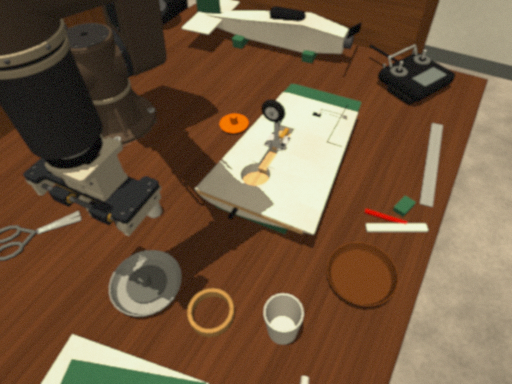

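The grey cap sits knob up in the middle of the steel dish (146,283), and the well is open. Next: behind the leg, fingers shut.

Request:
drive_tool --rows '[{"fingers":-1,"x":-0.03,"y":-0.005,"z":-0.02,"spin":0},{"fingers":-1,"x":-0.08,"y":-0.014,"z":-0.025,"spin":0},{"fingers":-1,"x":-0.138,"y":-0.025,"z":-0.025,"spin":0},{"fingers":-1,"x":-0.196,"y":-0.036,"z":-0.025,"spin":0},{"fingers":-1,"x":-0.254,"y":-0.046,"z":-0.025,"spin":0},{"fingers":-1,"x":-0.312,"y":-0.057,"z":-0.025,"spin":0},{"fingers":-1,"x":-0.37,"y":-0.067,"z":-0.025,"spin":0},{"fingers":-1,"x":-0.428,"y":-0.078,"z":-0.025,"spin":0},{"fingers":-1,"x":-0.474,"y":-0.087,"z":-0.025,"spin":0},{"fingers":-1,"x":-0.494,"y":-0.09,"z":-0.025,"spin":0}]' --newtons 20

```text
time_s: 9.8
tcp_pos: [0.5065, 0.1206, 0.2842]
eef_rot: [180.0, -0.0, -86.9]
contact_force: [-0.5, -0.8, -1.1]
gripper_width: 0.0008
gripper_force: 0.0
```

Request:
drive_tool --rows '[{"fingers":-1,"x":0,"y":0,"z":0.0,"spin":0},{"fingers":-1,"x":0,"y":0,"z":0.03,"spin":0},{"fingers":-1,"x":0,"y":0,"z":0.07,"spin":0},{"fingers":-1,"x":0,"y":0,"z":0.098,"spin":0},{"fingers":-1,"x":0,"y":0,"z":0.098,"spin":0},{"fingers":-1,"x":0,"y":0,"z":0.098,"spin":0}]'

```text
time_s: 10.55
tcp_pos: [0.5072, 0.1179, 0.1878]
eef_rot: [-179.9, 0.0, -87.1]
contact_force: [0.2, -0.4, 0.1]
gripper_width: 0.0002
gripper_force: 0.0
```

```bash
python3 -c "
from w2 import *
s,c=cap('scene'); s2,t=cap('top')
a=c['pixels'][60:220,170:350,::-1]; b=t['pixels'][180:270,120:290,::-1]
o=np.zeros((600,800,3),np.uint8); a=cv2.resize(a,None,fx=2.2,fy=2.2); b=cv2.resize(b,None,fx=2.3,fy=2.3)
o[:a.shape[0],:a.shape[1]]=a; o[:b.shape[0],400:400+b.shape[1]]=b; cv2.imwrite('pics/c4.png',o)
py,pz=.077,.067;tg=[]
print(sensors.get_state()['gripper_width'])
for th in np.radians(np.r_[0:91:10]):
    s_,h=100,5
    d=-s_*np.sin(th)+h*np.cos(th)+9.5; z=s_*np.cos(th)+h*np.sin(th)
    d/=1000;z/=1000
    tg.append((.509-.054*d,py+d,pz+z+.019))
rel(tg,-87)"
```

```text
0.0005682840130861997
tcp [0.5074 0.1184 0.1881] [-1.7987e+02  6.0000e-02 -8.7040e+01] F [-0.5  1.2  0.4] t 10.65
[0.0269 0.0006 0.0021]
[0.0443 0.0005 0.0027]
[0.0614 0.0005 0.0064]
[0.0776 0.0005 0.013 ]
[0.0924 0.0005 0.0222]
[0.1054 0.0005 0.0339]
[0.1162 0.0005 0.0477]
[0.1243 0.0005 0.0631]
[0.1297 0.0005 0.0797]
[0.1321 0.0005 0.097 ]
spin -0.0007
```

View pics/c4.png

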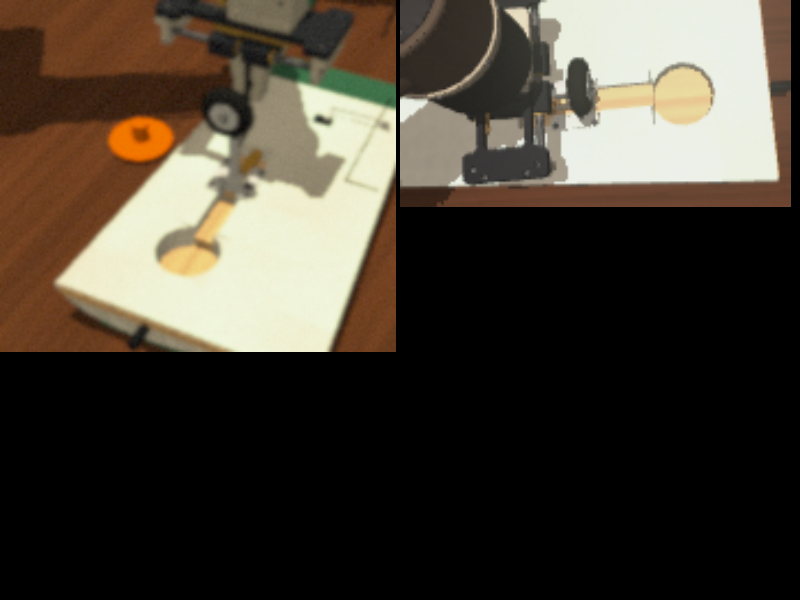

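The closed fingers stand just on the tip side of the leg, lined up with the strut and the slot. Swing to about 50°.

Request:
drive_tool --rows '[{"fingers":-1,"x":0.015,"y":0,"z":0.002,"spin":0},{"fingers":-1,"x":0.027,"y":0,"z":0.002,"spin":0},{"fingers":-1,"x":0.036,"y":0,"z":0.002,"spin":0},{"fingers":-1,"x":0.044,"y":0,"z":0.003,"spin":0},{"fingers":-1,"x":0.053,"y":0,"z":0.004,"spin":0},{"fingers":-1,"x":0.061,"y":0,"z":0.006,"spin":0},{"fingers":-1,"x":0.078,"y":0,"z":0.013,"spin":0},{"fingers":-1,"x":0.092,"y":0,"z":0.022,"spin":0},{"fingers":-1,"x":0.099,"y":0,"z":0.028,"spin":0},{"fingers":-1,"x":0.1055,"y":0,"z":0.034,"spin":0}]'

```text
time_s: 11.9
tcp_pos: [0.512, 0.0124, 0.1521]
eef_rot: [180.0, -0.0, -87.0]
contact_force: [0.4, 3.1, 0.9]
gripper_width: 0.0005
gripper_force: 1.5
```

```bash
python3 -c "
from w2 import *
s,c=cap('scene'); rel([],-87)
a=c['pixels'][60:220,170:350,::-1]; cv2.imwrite('pics/c5.png',cv2.resize(a,None,fx=3,fy=3))"
```

```text
tcp [0.5117 0.012  0.1514] [ 1.7994e+02 -2.0000e-02 -8.7040e+01] F [1.7 0.4 0.9] t 11.95
spin -0.0008
```

View pics/c5.png

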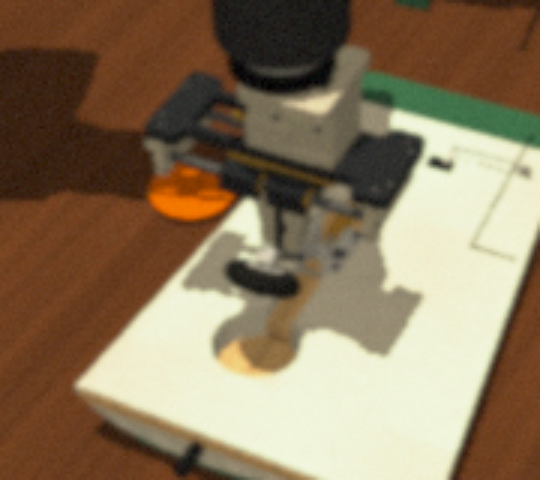

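The leg has tilted about 50° towards the well, with the wheel at crop (265,275) heading for the hole. Continue to the stop.

Request:
drive_tool --rows '[{"fingers":-1,"x":0.0055,"y":0,"z":0.007,"spin":0},{"fingers":-1,"x":0.0105,"y":0,"z":0.014,"spin":0},{"fingers":-1,"x":0.015,"y":0,"z":0.021,"spin":0},{"fingers":-1,"x":0.019,"y":0,"z":0.029,"spin":0},{"fingers":-1,"x":0.022,"y":0,"z":0.037,"spin":0},{"fingers":-1,"x":0.024,"y":0,"z":0.045,"spin":0},{"fingers":-1,"x":0.0255,"y":0,"z":0.052,"spin":0},{"fingers":-1,"x":0.0265,"y":0,"z":0.058,"spin":0},{"fingers":-1,"x":0.0265,"y":0,"z":0.06,"spin":0},{"fingers":-1,"x":0.0265,"y":0,"z":0.06,"spin":0}]'

```text
time_s: 13.2
tcp_pos: [0.5135, -0.0137, 0.0926]
eef_rot: [180.0, -0.0, -87.0]
contact_force: [1.5, 0.1, 3.4]
gripper_width: 0.0001
gripper_force: 1.9
```

Request:
drive_tool --rows '[{"fingers":-1,"x":0,"y":0,"z":0.001,"spin":0},{"fingers":-1,"x":0,"y":0,"z":0.002,"spin":0},{"fingers":-1,"x":0,"y":0,"z":0.002,"spin":0},{"fingers":-1,"x":0,"y":0,"z":0.002,"spin":0},{"fingers":-1,"x":0,"y":0,"z":0.002,"spin":0}]'

```text
time_s: 13.82
tcp_pos: [0.5135, -0.0136, 0.0909]
eef_rot: [-180.0, -0.0, -87.0]
contact_force: [-1.0, -0.4, 5.9]
gripper_width: 0.0006
gripper_force: 3.4
```

Request:
drive_tool --rows '[{"fingers":-1,"x":0,"y":0,"z":0.001,"spin":0},{"fingers":-1,"x":0,"y":0,"z":0.002,"spin":0},{"fingers":-1,"x":0,"y":0,"z":0.002,"spin":0},{"fingers":-1,"x":0,"y":0,"z":0.002,"spin":0},{"fingers":-1,"x":0,"y":0,"z":0.002,"spin":0}]'

```text
time_s: 14.45
tcp_pos: [0.5136, -0.0137, 0.0901]
eef_rot: [-180.0, -0.0, -87.0]
contact_force: [-5.6, 1.6, 19.7]
gripper_width: 0.0002
gripper_force: 9.8
```

Force rose steeply (6 to 20 N over 0.8 mm), so the leg is at its stop. Let it settle, then check.

Request:
drive_tool --rows '[{"fingers":-1,"x":0,"y":0,"z":0,"spin":0},{"fingers":-1,"x":0,"y":0,"z":0,"spin":0},{"fingers":-1,"x":0,"y":0,"z":0,"spin":0},{"fingers":-1,"x":0,"y":0,"z":0,"spin":0},{"fingers":-1,"x":0,"y":0,"z":0,"spin":0},{"fingers":-1,"x":0,"y":0,"z":0,"spin":0}]'

```text
time_s: 15.2
tcp_pos: [0.5136, -0.0137, 0.0902]
eef_rot: [-180.0, -0.0, -87.0]
contact_force: [-6.1, -0.6, 19.0]
gripper_width: 0.0001
gripper_force: 9.8
```

```bash
python3 -c "
from w2 import *
s,c=cap('scene'); w=wcam(); rel([],-87)
o=np.zeros((600,800,3),np.uint8)
a=cv2.resize(c['pixels'][60:370,100:350,::-1],None,fx=1.6,fy=1.6,interpolation=2); o[:a.shape[0],:a.shape[1]]=a
b=cv2.resize(w['pixels'][:,60:456,::-1],(396,384)); o[:384,402:798]=b
cv2.imwrite('pics/c6.png',o)"
```

```text
tcp [ 0.5136 -0.0137  0.0902] [-1.7995e+02 -3.0000e-02 -8.6980e+01] F [-5.2 -0.  19.4] t 15.3
spin 0.0003
```

View pics/c6.png

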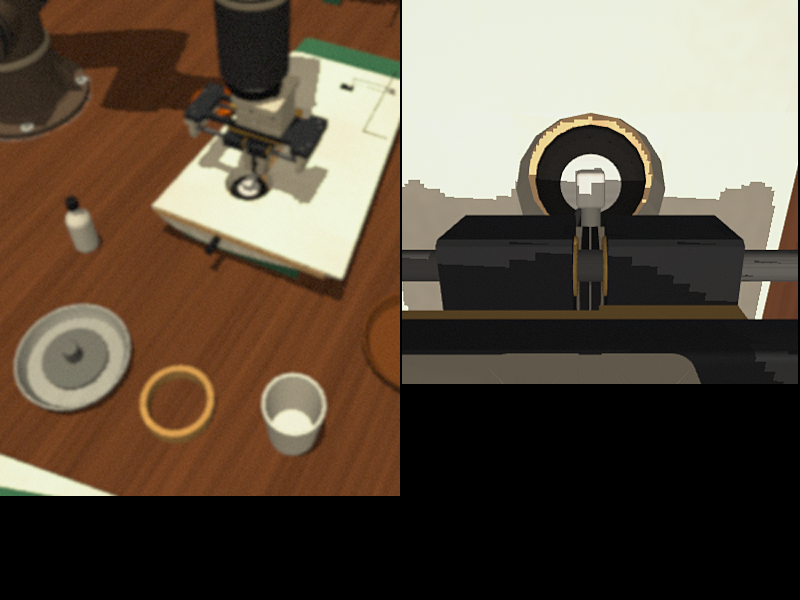

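The wheel lies inside the well with a gap all round (590,185 in the crop). The fingers sit on the strut, steady at 19 N, with fingertips about 3 mm above the wing, which is where the strut's top should be at the stop. The cap is centred in the dish, and the tape, cup and glue haven't moved. Handing in.

```bash
python3 -c "
from plant import r
print(r.close_job())"
```

```text
the job is handed in; nothing more can be done
None
```

The grey cap lies knob up in the steel dish, and the arm is still pressing the gear leg against its stop with about 19 N; tape, cup and glue look undisturbed, and the job is handed in (no verdict was returned).

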